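Hold the solar panel up over the tilt-out bin for brushing off

TASK

I want to brush the dust off the small solar panel into the open tilt-out bin. The panel is lying flat across two bearers: stand it upright on one of its short ends on the bare board and let go of it, then take it by its top end, lift it, and hold it upright, level and steady over the middle of the open bin's mouth, its width square along the mouth and its bottom end about 5 cm above the bin's front lip. Finish still holding it there, clear of the bin, and leave the bin and everything else as it stands.

Things in the scene. Friction and masses are not known exactly. Their poses are not given: they have to be found in the camera images.
- panel: small blue solar panel in an aluminium frame, a stiff block 130 x 64 x 22 mm, about 0.26 kg, flat sides and ends. It starts flat, glass up, across the bearers, underside 16 mm above the board. Origin at the block's middle; x along the 130 mm length, y across the 64 mm width, z out of the glass. Its ends are alike, either may be the bottom; it stands by itself on a 64 x 22 mm end
- bearers: two fixed wooden slats, each 16 mm wide, 120 mm long and 16 mm high, lying parallel 104 mm apart (centre to centre) under the ends of the panel. Origin on the board midway between them; x points from one slat to the other (roughly to the robot's left), y runs along the slats.
- bins: fixed grey plastic tilt-out bin unit standing on the board, 130 mm deep, 290 mm wide, 150 mm high, with two clear plastic bins side by side: the one towards its -y side is tipped half open, the other is shut. Origin on the board under its middle; -x is its front, which looks roughly to the robot's right, y along its width, z up.
- tip_bin (a joint): tilt of the open bin about its bottom front edge, 0 = shut, rad; it starts between 0.55 and 0.8 and stays where it is
- bin_mouth (a point): middle of the open bin's mouth. Seen from above the mouth is 128 mm wide along the unit's y and 69 to 96 mm from the front lip to the cabinet front; this point is on its centre line, 28 to 57 mm in front of the cabinet
- bin_lip (a point): middle of the top front edge (lip) of the open bin, 104 to 126 mm above the board
- lantern: orange camping lantern, 96 mm across, 192 mm high with its wire bail; loose; origin under its middle
- cup: white ceramic mug, 80 mm across, 85 mm high, handle on its +y side; loose; origin under its middle
- funnel: green plastic funnel standing on its wide mouth, 112 mm across, spout up, 105 mm high; loose; origin under its middle
- brush: hand brush lying on the board, about 200 mm long; loose
- screwdriver: screwdriver lying on the board, about 180 mm long; loose
- tin: plain steel tin, 74 mm across, 100 mm high; loose; origin under its middle
- sprayer: white spray bottle with grey trigger head, 72 mm across, 183 mm high; loose; origin under its middle
Not all that is in view belongs to the job. Of the things like the panel, leave any that is green or yellow; of the rest the smaller one is meant.

How it is judged:
By the outcome, as a careful person would: the job done as asked, in the order asked, and still so for the second after the job is handed in, while the arm keeps its last pose, push and grip.
It also fails if it takes over 72 s, if anything falls off the work surface, if the arm or the gripper's body presses on something with over 40 N, if the wrist force passes 120 N, or if a joint passes its speed limit or range.

ROBOT

A 7-joint arm with a two-finger parallel gripper is mounted at the origin on the work surface. World frame = base frame: x ahead of the robot, y to its left, z up, the work surface at z = 0. Lengths are in mm, angles in rad, forces in N, time in s.
With the tool pointing down it reaches from about 400 to 875 mm from the base axis. Payload 4.4 kg.
Tool frame: the origin (TCP) lies between the finger pads, 19 mm behind the fingertips; this is the grasp point; z points along the fingers, y is the line along which they close (so a half turn about z gives the same grasp; the last joint's range is limited). The gripper opens to 85 mm and grips with 20 to 120 N. Pads are 22 mm wide; open, the fingers measure 114 mm over their backs; the gripper's body (76 mm by 85 mm) begins 54 mm behind the grasp point. The pads swing forward as they close: fully open they stand 13 mm farther back than shut.
Start: joints at [1.092, 0.628, 0.038, 1.517, -0.027, 0.996, -0.02], TCP at [260.792, -595.403, 250.013] pointing down, gripper open.
Joint ranges: [-3.06, 3.06], [-0.37, 2.12], [-1.25, 1.32], [0.18, 2.47], [-1.1, 4.24], [0.23, 1.98], [-2.94, 2.94]. Speed limits (rad/s): [2.57, 2.57, 3.14, 3.14, 3.14, 3.14, 3.14].

INTERFACE

Orientations are given as [roll, pitch, yaw] about the fixed x, y, z axes, in that order (R = Rz(yaw) Ry(pitch) Rx(roll)).
In Python, from cell import read_state, get_image, camera_params, finish_job gives the robot as it stands.
- The arm moves only by the tool arm_command, never from a script. Its argument "deltas" is a list of rows, each an object of numbers: "dx", "dy", "dz": the shift along the world's x, y, z in m; "yaw": the turn about the world's z in degrees; "jaw": the opening, from 0 (shut) to 1 (fully open). A call has 1 to 20 rows; each row is the pose to reach, as a shift and turn from the pose commanded when the call began; what a row does not reach only later rows make up. A row lasts 1/10 s, in which the tool goes at most 50 mm and 8.59 degrees, less where a joint would pass 70% of its speed; a pose out of reach is approached as far as the arm can. A call with a gripper value outside its range is refused whole. The fingers move at their own pace and stop on an object; the grip force is fixed at half the most. Time passes only in rows, so rows that repeat a pose let the fingers close. It gives the time, the measured TCP pose, the force, the opening and the grip force at its end, in the units of the state.
- read_state(): the state, without advancing time (a new reading comes with each control period).
- get_image(name): name is "scene" or "top" or "wrist"; returns (picture, depth): 420x560x3 uint8, red, green, blue; 420x560 float32, mm along the optical axis (not along the pixel's ray), 0 where there is no reading.
- camera_params(name): a dict with "camera_matrix" (3x3 intrinsics, pixels), "extrinsics" (4x4, takes a point from camera to world coordinates). Camera axes: x right, y down, z forward; pixel columns grow to the right and rows downward; lengths in mm; the calibration is good to about 2 mm. A picture is of the moment at which its call begins: read the wrist's pose just before it. camera_params takes no time and is no camera call; for the wrist camera it gives the pose at the moment of the call.
- finish_job(): hands the job in; it is judged then, once.
The state is a dict: "clock": time; "qpos": joint angles; "qd": joint speeds; "tau": joint torques, N m; "eef_pos": TCP position; "tool_rot": TCP orientation; "force": force on the tool from outside, world axes, zero at the start; "torque": the same for the moment, N m; "width": finger opening in mm; "gripper_force": force on a finger pad.
Only numpy, scipy, OpenCV 4.12 (cv2) and the standard library are available. Lean on these libraries where they do the work, as an engineer would, in place of code of your own. Each camera call takes 0.05 s, during which the arm holds its last target. There are 200 camera calls.

## Working session

There is one attempt and no reset: what is moved stays moved. The work goes in short steps, Python scripts to look and compute and a tool call to move; the robot and the scene stay as the last step left them, time stands still between calls to the robot, and variables do not carry over. Pictures are saved under pics/ and viewed, at most 10 in all, crops included, and the job is handed in when it is done.

Besides the shell and the picture viewer there is one more tool, called in YAML: its name, and indented under it one key for each argument. arm_command: Moves the arm, as the interface text tells. Its arguments: {"type":"object","properties":{"deltas":{"type":"array"}},"required":["deltas"]}

```bash
mkdir -p pics; cat > h.py <<'E'
import numpy as np, cv2
from cell import *
def snap(n,f):
    p=camera_params(n); im,d=get_image(n)
    cv2.imwrite(f'pics/{f}.png',im[...,::-1]); np.savez(f'{f}.npz',im=im,d=d,K=p['camera_matrix'],T=p['extrinsics'])
def load(f):
    z=np.load(f'{f}.npz'); K=z['K'];T=z['T'];d=z['d']
    v,u=np.mgrid[:420,:560]
    P=np.stack([(u-K[0,2])/K[0,0]*d,(v-K[1,2])/K[1,1]*d,d],-1)
    return z['im'],d,P@T[:3,:3].T+T[:3,3]
E
python3 - <<'E'
from h import *
snap('top','top0');snap('scene','sc0')
print(read_state())
a=cv2.imread('pics/top0.png');cv2.imwrite('pics/top0b.png',cv2.resize(a,(800,600)))
E
```

```text
{'clock': 0.1, 'qpos': array([ 1.09222399,  0.62922913,  0.03843303,  1.51826189, -0.02705081,
        0.99628321, -0.01998423]), 'qd': array([ 0.00193617, -0.00278633,  0.00167163, -0.00381032, -0.00105264,
        0.00048596, -0.0003091 ]), 'tau': array([ 3.66680149e-03, -5.64536834e+01,  1.23101044e+00, -1.93970346e+01,
        1.13306165e-02,  5.45323564e-03,  2.65804083e-06]), 'eef_pos': array([ 260.5877758 , -594.91263678,  249.19861887]), 'tool_rot': array([-3.13992771e+00, -3.43893275e-05,  4.12770061e-01]), 'force': array([-0.20335196, -0.52183381,  0.02334524]), 'torque': array([ 0.01849112, -0.02953535,  0.01309225]), 'gripper_force': 0.0, 'width': 85.3132283194399}
```

View pics/top0b.png

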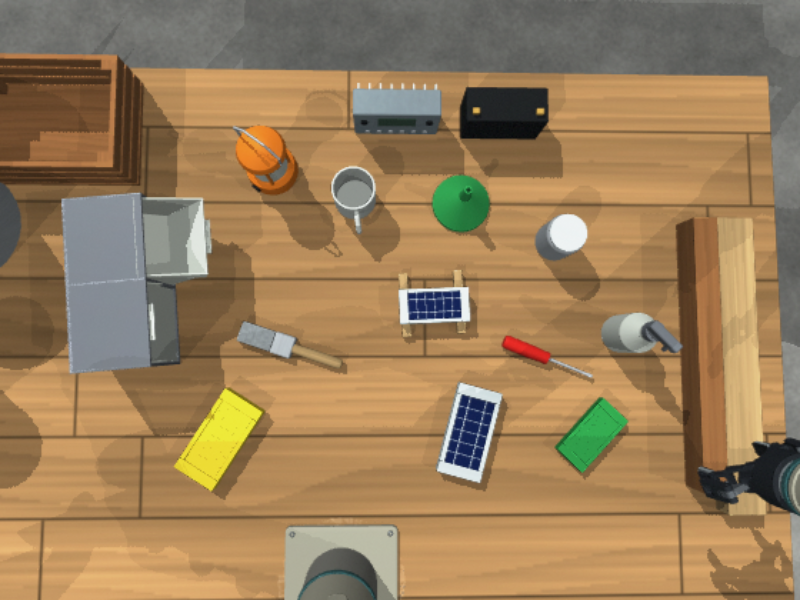

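View pics/sc0.png

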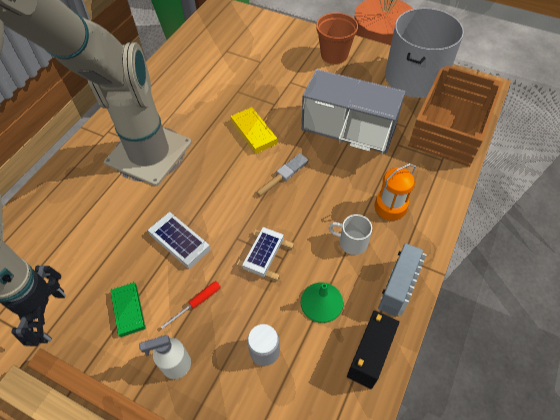

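Candidates like the panel (enlarged top picture):
- Blue on bearers, (434,305).
- Larger blue, (469,432).
- Green, (592,435).
- Yellow, (220,438).

The small blue one on the two slats at (434,305) fits: it isn't green or yellow, and it's the smaller of the rest. The open bin is at about (175,237), with its lip at x≈207.

```bash
python3 - <<'E'
from h import *
im,d,P=load('top0')
# panel: points z 30..45 in ROI
def roi(u0,u1,v0,v1): 
    m=np.zeros(d.shape,bool); m[int(v0*.7):int(v1*.7),int(u0*.7):int(u1*.7)]=1; return m&(d>0)
m=roi(385,485,255,350)&(P[...,2]>30)&(P[...,2]<48)
q=P[m]; r=cv2.minAreaRect(q[:,:2].astype(np.float32)); print('panel',r,q[:,2].mean(),m.sum())
m=roi(385,485,255,350)&(P[...,2]>9)&(P[...,2]<24)
q=P[m]; print('slats',cv2.minAreaRect(q[:,:2].astype(np.float32)),m.sum())
m=roi(50,155,180,380)&(P[...,2]>140)
q=P[m]; print('cab',cv2.minAreaRect(q[:,:2].astype(np.float32)),q[:,2].mean()); c=cv2.boxPoints(cv2.minAreaRect(q[:,:2].astype(np.float32)));print(c)
m=roi(140,220,185,290)&(P[...,2]>85)&(P[...,2]<140)
q=P[m];print('bin',cv2.minAreaRect(q[:,:2].astype(np.float32)),np.percentile(q[:,2],[5,50,95,99]))
for v in (215,235,250): print([tuple(P[int(v*.7),u].round().astype(int)) for u in range(98,152,3)])
a=cv2.imread('pics/top0.png')
A=cv2.resize(a[115:275,35:175],(525,600),interpolation=3);B=cv2.resize(a[180:245,270:340],(270,250),interpolation=3)
o=np.zeros((600,800,3),np.uint8);o[:,:525]=A;o[:250,527:797]=B;cv2.imwrite('pics/crop.png',o)
E
```

```text
panel ((508.0059509277344, -168.48464965820312), (64.12512969970703, 130.05960083007812), 2.183682918548584) 37.6920246035158 1178
slats ((513.1880493164062, -164.82977294921875), (119.38832092285156, 123.30828094482422), 3.638735055923462) 248
cab ((539.3109130859375, 376.0367736816406), (290.58599853515625, 148.5088653564453), 4.948198318481445) 150.58779083288658
[[388.15454 437.4822 ]
 [400.96423 289.52682]
 [690.4673  314.59134]
 [677.6576  462.54672]]
bin ((615.5490112304688, 281.0582275390625), (159.5766143798828, 110.91875457763672), 9.841816902160645) [ 86.9868993  105.05637355 131.67092978 137.07268864]
[(np.int64(650), np.int64(330), np.int64(151)), (np.int64(674), np.int64(365), np.int64(44)), (np.int64(675), np.int64(360), np.int64(36)), (np.int64(676), np.int64(353), np.int64(34)), (np.int64(677), np.int64(347), np.int64(28)), (np.int64(679), np.int64(342), np.int64(19)), (np.int64(680), np.int64(335), np.int64(18)), (np.int64(677), np.int64(323), np.int64(28)), (np.int64(676), np.int64(313), np.int64(36)), (np.int64(672), np.int64(299), np.int64(52)), (np.int64(670), n
[... 1314 characters left out ...]
64(37)), (np.int64(609), np.int64(351), np.int64(34)), (np.int64(610), np.int64(346), np.int64(27)), (np.int64(611), np.int64(338), np.int64(25)), (np.int64(612), np.int64(332), np.int64(19)), (np.int64(612), np.int64(326), np.int64(16)), (np.int64(610), np.int64(314), np.int64(26)), (np.int64(608), np.int64(301), np.int64(41)), (np.int64(606), np.int64(290), np.int64(53)), (np.int64(604), np.int64(278), np.int64(66)), (np.int64(603), np.int64(267), np.int64(76)), (np.int64(601), np.int64(256), np.int64(89)), (np.int64(598), np.int64(244), np.int64(103)), (np.int64(598), np.int64(235), np.int64(108)), (np.int64(598), np.int64(229), np.int64(103)), (np.int64(614), np.int64(249), np.int64(3))]
```

View pics/crop.png

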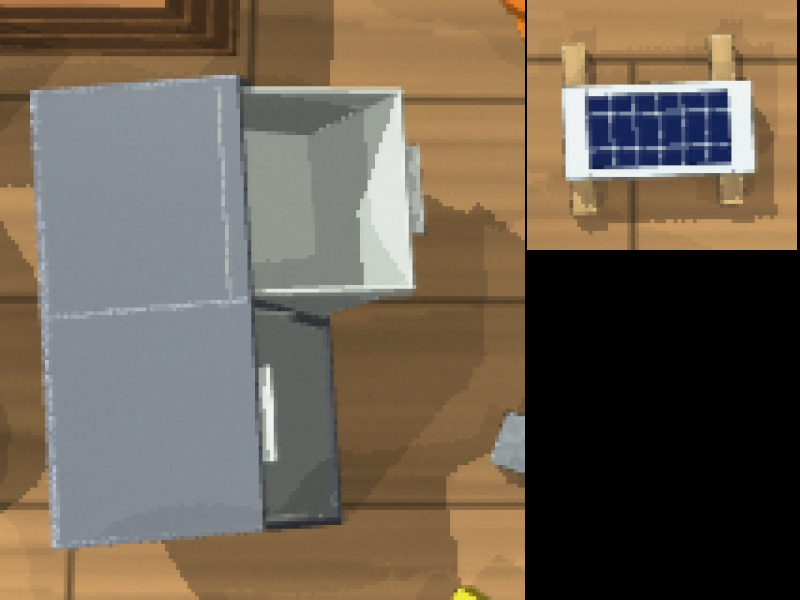

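```bash
python3 - <<'E'
from h import *
im,d,P=load('top0')
z=P[...,2]
pts=[];lip=[]
for v in range(138,255,1):
    us=[u for u in range(50,120) if z[v,u]>143]
    if us: pts.append(P[v,max(us)])
pts=np.array(pts); f=cv2.fitLine(pts[:,:2].astype(np.float32),cv2.DIST_HUBER,0,0.01,0.01).ravel();print('front',f,np.degrees(np.arctan2(f[1],f[0])))
back=[]
for v in range(145,255):
    us=[u for u in range(30,120) if z[v,u]>143]
    if us: back.append(P[v,min(us)])
back=np.array(back);b=cv2.fitLine(back[:,:2].astype(np.float32),cv2.DIST_HUBER,0,0.01,0.01).ravel();print('back',b)
a=np.arctan2(f[1],f[0]);t=np.array([np.cos(a),np.sin(a)]);n=np.array([-t[1],t[0]])
# unit-aligned coords: s along t, w along n (toward left)
S=P[...,:2]@t; W=P[...,:2]@n
print('front w',np.median(pts[:,:2]@n),'back w',np.median(back[:,:2]@n),'s',np.percentile(P[(z>143)&(S>300)&(W>200)&(W<500)&(np.mgrid[:420,:560][1]<120)][:,:2]@t,[1,99]))
m=(z>60)&(z<140)&(np.mgrid[:420,:560][1]>95)&(np.mgrid[:420,:560][1]<152)&(np.mgrid[:420,:560][0]<208)&(np.mgrid[:420,:560][0]>130)
for v in range(140,200,5):
    print(v,[tuple(int(round(k)) for k in (S[v,u],W[v,u],z[v,u])) for u in range(139,149) if m[v,u]])
for u in (115,125,135): 
    c=[v for v in range(130,208) if m[v,u] and z[v,u]>95]; print(u,[(round(S[v,u]),round(W[v,u]),round(z[v,u])) for v in c])
print('n,t',n,t)
E
```

```text
front [9.9230742e-01 1.2379812e-01 5.6379810e+02 3.1909369e+02] 7.1113534
back [9.9597663e-01 8.9613065e-02 5.3435767e+02 4.4750848e+02]
front w 246.83804067058927 back w 377.67932797942717 s [439.53900146 723.42135319]
140 [(712, 161, 104), (710, 157, 110), (709, 155, 111)]
145 [(700, 163, 102), (699, 160, 105), (697, 156, 112), (697, 154, 110)]
150 [(687, 164, 103), (685, 160, 110), (684, 157, 111), (684, 154, 112)]
155 [(675, 166, 100), (674, 163, 105), (672, 159, 109), (671, 155, 114), (672, 155, 107), (672, 153, 105), (673, 151, 100), (672, 148, 102)]
160 [(662, 167, 103), (661, 164, 106), (661, 161, 106), (658, 156, 115), (660, 156, 108), (660, 154, 106), (660, 152, 103), (660, 150, 103)]
165 [(650, 168, 102), (649, 166, 103), (648, 162, 106), (647, 159, 110), (647, 157, 108), (647, 154, 108), (648, 154, 102), (648, 151, 102), (648, 149, 99)]
170 [(638, 171, 97), (638, 168, 98), (636, 163, 106), (634, 159, 112), (634, 157, 111), (635, 156, 106), (634, 154, 106), (635, 152, 102), (635, 150, 100)]
175 [(626, 173, 93), (624, 168, 103), (623, 165, 104), (623, 162, 107), (622, 159, 108), (621, 156, 110), (622, 156, 103), (622, 153, 103), (623, 152, 99)]
180 [(613, 174, 94), (612, 170, 102), (611, 166, 106), (610, 164, 106), (609, 160, 110), (609, 157, 112)]
185 [(601, 176, 92), (600, 172, 96), (599, 169, 100), (599, 166, 101), (597, 162, 109), (597, 159, 110)]
190 [(588, 177, 95), (588, 174, 96), (587, 171, 97), (586, 167, 102), (585, 163, 107), (584, 160, 110)]
195 []
115 [(717, 212, 129), (714, 211, 131), (713, 214, 124), (713, 217, 114), (714, 221, 103), (585, 224, 131), (583, 225, 126), (583, 232, 109)]
125 [(715, 189, 123), (713, 190, 124), (712, 192, 116), (714, 197, 102), (585, 202, 124), (583, 203, 122), (582, 206, 112)]
135 [(715, 168, 114), (713, 168, 115), (712, 170, 108), (711, 172, 101), (583, 179, 120), (582, 181, 113), (582, 186, 97)]
n,t [-0.12379812  0.9923074 ] [0.9923074  0.12379812]
```

The crop confirms the small blue panel lying on its two slats. It also shows the open bin's mouth, with the lip edge at crop (408,190). I'll move above the panel's left end first.

arm_command:
  deltas:
    - {"dx":0.06,"dy":0.12,"dz":0,"yaw":17,"jaw":1}
    - {"dx":0.12,"dy":0.24,"dz":0,"yaw":34,"jaw":1}
    - {"dx":0.18,"dy":0.36,"dz":0,"yaw":51,"jaw":1}
    - {"dx":0.245,"dy":0.4825,"dz":0,"yaw":68.5,"jaw":1}
    - {"dx":0.245,"dy":0.4825,"dz":0,"yaw":68.5,"jaw":1}
    - {"dx":0.245,"dy":0.4825,"dz":0,"yaw":68.5,"jaw":1}
    - {"dx":0.245,"dy":0.4825,"dz":0,"yaw":68.5,"jaw":1}
    - {"dx":0.245,"dy":0.4825,"dz":0,"yaw":68.5,"jaw":1}
    - {"dx":0.245,"dy":0.4825,"dz":0,"yaw":68.5,"jaw":1}
    - {"dx":0.245,"dy":0.4825,"dz":0,"yaw":68.5,"jaw":1}
    - {"dx":0.245,"dy":0.4825,"dz":0,"yaw":68.5,"jaw":1}
    - {"dx":0.245,"dy":0.4825,"dz":-0.05,"yaw":68.5,"jaw":1}
    - {"dx":0.245,"dy":0.4825,"dz":-0.1,"yaw":68.5,"jaw":1}
    - {"dx":0.245,"dy":0.4825,"dz":-0.13,"yaw":68.5,"jaw":1}
    - {"dx":0.245,"dy":0.4825,"dz":-0.13,"yaw":68.5,"jaw":1}
    - {"dx":0.245,"dy":0.4825,"dz":-0.13,"yaw":68.5,"jaw":1}

```text
clock: 1.7
eef_pos: [505.9, -112.8, 120.2]
tool_rot: [-3.141, -0.0, 1.608]
force: [0.5, -0.3, 0.9]
width: 84.9
gripper_force: 0.0
```

```bash
python3 - <<'E'
from h import *
s=read_state();print(s['clock'],s['eef_pos'],np.degrees(s['tool_rot']))
snap('wrist','w1')
im,d,P=load('w1')
m=(P[...,2]>30)&(P[...,2]<46)&(abs(P[...,0]-508)<60)&(abs(P[...,1]+168)<90)
print('panel',cv2.minAreaRect(P[m][:,:2].astype(np.float32)))
m=(P[...,2]>11)&(P[...,2]<22)&(abs(P[...,0]-508)<80)&(abs(P[...,1]+168)<90)
print('slat',np.percentile(P[m],[1,99],axis=0))
E
```

```text
1.7 [ 505.90645615 -112.78549478  120.1743717 ] [-1.79965225e+02 -1.84966357e-02  9.21578661e+01]
panel ((508.7572326660156, -166.4095458984375), (64.2208251953125, 121.67076873779297), 2.5097899436950684)
slat [[ 452.31746444 -230.38617821   11.44543164]
 [ 575.9878781  -105.27359943   20.93299752]]
```

View pics/w1.png

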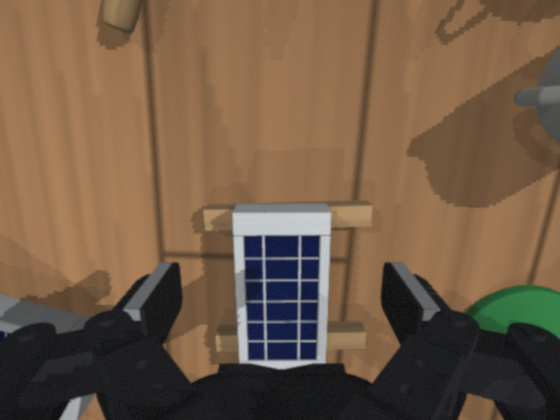

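The panel lies between the open fingers, with its near end at (282,205) and the slats beside it at y≈215 and y≈337. Now I'll descend and grip.

arm_command:
  deltas:
    - {"dz":-0.04,"jaw":1}
    - {"dz":-0.065,"jaw":1}
    - {"dz":-0.077,"jaw":1}
    - {"dz":-0.077,"jaw":1}
    - {"dz":-0.077,"jaw":0.6}
    - {"dz":-0.077,"jaw":0.6}
    - {"dz":-0.077,"jaw":0.6}
    - {"dz":-0.077,"jaw":0.6}
    - {"dz":-0.077,"jaw":0.6}
    - {"dz":-0.077,"jaw":0.6}

```text
invalid input at $.deltas[0]: expected keys dx, dy, dz, yaw, jaw
```

arm_command:
  deltas:
    - {"dx":0,"dy":0,"dz":-0.04,"yaw":0,"jaw":1}
    - {"dx":0,"dy":0,"dz":-0.065,"yaw":0,"jaw":1}
    - {"dx":0,"dy":0,"dz":-0.077,"yaw":0,"jaw":1}
    - {"dx":0,"dy":0,"dz":-0.077,"yaw":0,"jaw":1}
    - {"dx":0,"dy":0,"dz":-0.077,"yaw":0,"jaw":0.6}
    - {"dx":0,"dy":0,"dz":-0.077,"yaw":0,"jaw":0.6}
    - {"dx":0,"dy":0,"dz":-0.077,"yaw":0,"jaw":0.6}
    - {"dx":0,"dy":0,"dz":-0.077,"yaw":0,"jaw":0.6}
    - {"dx":0,"dy":0,"dz":-0.077,"yaw":0,"jaw":0.6}

```text
clock: 2.65
eef_pos: [506.9, -113.2, 45.2]
tool_rot: [3.139, 0.001, 1.608]
force: [-1.0, 0.7, 8.8]
width: 61.6
gripper_force: 63.5
```

arm_command:
  deltas:
    - {"dx":0,"dy":0,"dz":0.03,"yaw":0,"jaw":0.6}
    - {"dx":0,"dy":0,"dz":0.07,"yaw":0,"jaw":0.6}
    - {"dx":0,"dy":0,"dz":0.11,"yaw":0,"jaw":0.6}
    - {"dx":0,"dy":0,"dz":0.13,"yaw":0,"jaw":0.6}
    - {"dx":0,"dy":0,"dz":0.13,"yaw":0,"jaw":0.6}
    - {"dx":0,"dy":0,"dz":0.13,"yaw":0,"jaw":0.6}

```text
clock: 3.25
eef_pos: [505.4, -113.1, 173.3]
tool_rot: [3.141, 0.0, 1.608]
force: [-1.3, 0.2, -3.5]
width: 61.4
gripper_force: 66.8
```

```bash
python3 - <<'E'
from h import *
snap('scene','sc1');im=load('sc1')[0]
cv2.imwrite('pics/sc1c.png',cv2.resize(im[90:330,150:390][...,::-1],(600,600),interpolation=3))
E
```

```text
(no output)
```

View pics/sc1c.png

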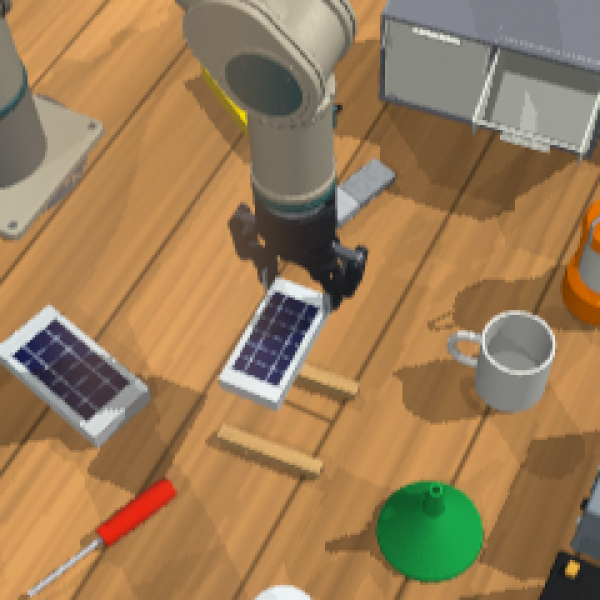

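The panel hangs from the fingers at crop (275,340), already tilting with its free end low and the bearers left behind. I'll measure the tilt.

```bash
cat >> h.py <<'E'
def tilt(f,box):
    im,d,P=load(f); lo,hi=np.array(box).T
    m=((P>lo)&(P<hi)).all(-1)&(d>0); hsv=cv2.cvtColor(im,cv2.COLOR_RGB2HSV)
    b=m&(hsv[...,0]>105)&(hsv[...,0]<135)&(hsv[...,1]>100)
    q=P[b]; c=q.mean(0); w,V=np.linalg.eigh(np.cov((q-c).T)); n=V[:,0]*np.sign(V[2,0])
    g=m&((hsv[...,0]>105)|(hsv[...,1]<60))
    print('glass c',c,'n',n.round(3),'tilt',np.degrees(np.arccos(n[2])),'res',w[0]**.5,'long',V[:,2].round(3), b.sum())
    return P,m,g,n,c
E
python3 - <<'E'
from h import *
P,m,g,n,c=tilt('sc1',[(450,560),(-300,-60),(60,220)])
print(np.percentile(P[g],[1,99],axis=0))
E
```

```text
glass c [ 520.3020106  -162.43301858  161.36079332] n [-0.023 -0.033  0.999] tilt 2.328744225791726 res 1.9865603215235843 long [-0.138  0.99   0.03 ] 149
[[ 472.33600341 -237.22904809  146.18577254]
 [ 550.39242327 -106.36698483  213.25689364]]
```

The grip holds the panel level. I'll turn it upright by butting its free end against the outer face of the left slat and raising the gripped end along an arc.

arm_command:
  deltas:
    - {"dx":-0.002,"dy":0.045,"dz":0,"yaw":0,"jaw":0.6}
    - {"dx":-0.004,"dy":0.09,"dz":0,"yaw":0,"jaw":0.6}
    - {"dx":-0.005,"dy":0.13,"dz":0,"yaw":0,"jaw":0.6}
    - {"dx":-0.005,"dy":0.139,"dz":0,"yaw":0,"jaw":0.6}
    - {"dx":-0.005,"dy":0.139,"dz":-0.04,"yaw":0,"jaw":0.6}
    - {"dx":-0.005,"dy":0.139,"dz":-0.08,"yaw":0,"jaw":0.6}
    - {"dx":-0.005,"dy":0.139,"dz":-0.12,"yaw":0,"jaw":0.6}
    - {"dx":-0.005,"dy":0.139,"dz":-0.138,"yaw":0,"jaw":0.6}
    - {"dx":-0.005,"dy":0.139,"dz":-0.138,"yaw":0,"jaw":0.6}
    - {"dx":-0.005,"dy":0.139,"dz":-0.138,"yaw":0,"jaw":0.6}

```text
clock: 4.3
eef_pos: [500.2, 25.9, 34.3]
tool_rot: [-3.14, 0.0, 1.608]
force: [-0.8, -0.9, -3.1]
width: 61.4
gripper_force: 70.5
```

```bash
python3 - <<'E'
from h import *
snap('scene','sc2')
P,m,g,n,c=tilt('sc2',[(440,560),(-110,20),(12,60)])
im,d,P=load('sc2')
q=(P[...,2]>11)&(P[...,2]<21)&(P[...,0]>450)&(P[...,0]<580)&(P[...,1]<-95)&(P[...,1]>-125)
for lo,hi in((450,475),(540,575)):
    w=q&(P[...,0]>lo)&(P[...,0]<hi); print(w.sum(),np.percentile(P[w][:,1],[2,50,98]) if w.any() else '')
E
```

```text
glass c [501.91083161 -32.56016814  23.09741621] n [-0.014 -0.025  1.   ] tilt 1.6413941397977145 res 2.409388082352676 long [-0.035  0.999  0.025] 362
25 [-124.40449626 -118.21695422 -104.26061539]
56 [-124.3397326  -116.28987017 -107.91844267]
```

arm_command:
  deltas:
    - {"dx":0,"dy":-0.007,"dz":0.002,"yaw":0,"jaw":0.6}
    - {"dx":0,"dy":-0.012,"dz":0.002,"yaw":0,"jaw":0.6}
    - {"dx":0,"dy":-0.017,"dz":0.002,"yaw":0,"jaw":0.6}
    - {"dx":0,"dy":-0.017,"dz":0.008,"yaw":0,"jaw":0.6}
    - {"dx":0,"dy":-0.018,"dz":0.014,"yaw":0,"jaw":0.6}
    - {"dx":0,"dy":-0.019,"dz":0.02,"yaw":0,"jaw":0.6}

```text
clock: 4.95
eef_pos: [501.5, 9.4, 56.0]
tool_rot: [3.139, -0.003, 1.611]
force: [-1.6, 3.0, -2.9]
width: 61.1
gripper_force: 70.5
```

```bash
python3 - <<'E'
from h import *
snap('scene','sc3')
P,m,g,n,c=tilt('sc3',[(440,560),(-110,20),(8,80)])
E
```

```text
glass c [503.99417876 -46.88418504  38.12381151] n [-0.026 -0.144  0.989] tilt 8.432815233530727 res 2.430060815404142 long [-0.039  0.989  0.143] 405
```

arm_command:
  deltas:
    - {"dx":0,"dy":0,"dz":0.008,"yaw":0,"jaw":0.6}
    - {"dx":0,"dy":-0.006,"dz":0.021,"yaw":0,"jaw":0.6}
    - {"dx":0,"dy":-0.013,"dz":0.034,"yaw":0,"jaw":0.6}
    - {"dx":0.001,"dy":-0.022,"dz":0.046,"yaw":0,"jaw":0.6}
    - {"dx":0.001,"dy":-0.031,"dz":0.057,"yaw":0,"jaw":0.6}
    - {"dx":0.001,"dy":-0.031,"dz":0.057,"yaw":0,"jaw":0.6}

```text
clock: 5.6
eef_pos: [502.6, -26.5, 113.7]
tool_rot: [3.139, 0.002, 1.605]
force: [0.5, -0.0, -3.3]
width: 61.7
gripper_force: 70.7
```

```bash
python3 - <<'E'
from h import *
snap('scene','sc4')
P,m,g,n,c=tilt('sc4',[(440,560),(-120,20),(8,130)])
E
```

```text
glass c [505.7329646  -76.68052844  98.4065034 ] n [-0.025 -0.111  0.993] tilt 6.548443137477542 res 2.139608806086503 long [-0.06   0.992  0.11 ] 356
```

The free end rode over the slat: the push was too light. I'll back off, go low again, and test how the grip responds to a smaller squeeze.

arm_command:
  deltas:
    - {"dx":-0.001,"dy":0.03,"dz":0,"yaw":0,"jaw":0.6}
    - {"dx":-0.001,"dy":0.048,"dz":0,"yaw":0,"jaw":0.6}
    - {"dx":-0.001,"dy":0.048,"dz":-0.04,"yaw":0,"jaw":0.6}
    - {"dx":-0.001,"dy":0.048,"dz":-0.063,"yaw":0,"jaw":0.6}
    - {"dx":-0.001,"dy":0.048,"dz":-0.063,"yaw":0,"jaw":0.7}
    - {"dx":-0.001,"dy":0.048,"dz":-0.063,"yaw":0,"jaw":0.715}
    - {"dx":-0.001,"dy":0.048,"dz":-0.063,"yaw":0,"jaw":0.715}

```text
clock: 6.35
eef_pos: [501.5, 24.3, 49.9]
tool_rot: [3.14, -0.0, 1.608]
force: [0.6, -0.4, -3.3]
width: 61.6
gripper_force: 70.8
```

```bash
python3 - <<'E'
from h import *
snap('scene','sc5')
P,m,g,n,c=tilt('sc5',[(440,560),(-120,30),(5,80)])
E
```

```text
glass c [503.43796606 -31.90990147  33.87865416] n [-0.018 -0.108  0.994] tilt 6.263971543553064 res 2.5356892875846917 long [-0.053  0.993  0.106] 393
```

arm_command:
  deltas:
    - {"dx":0,"dy":0,"dz":0,"yaw":0,"jaw":0.725}
    - {"dx":0,"dy":0,"dz":0,"yaw":0,"jaw":0.725}

```text
clock: 6.6
eef_pos: [501.3, 23.9, 49.8]
tool_rot: [3.14, -0.0, 1.608]
force: [-0.5, -0.5, -3.6]
width: 62.0
gripper_force: 54.7
```

arm_command:
  deltas:
    - {"dx":0,"dy":0,"dz":0,"yaw":0,"jaw":0.735}
    - {"dx":0,"dy":0,"dz":0,"yaw":0,"jaw":0.735}

```text
clock: 6.8
eef_pos: [500.9, 24.0, 49.3]
tool_rot: [3.141, -0.0, 1.608]
force: [-0.5, 0.6, -3.5]
width: 62.7
gripper_force: 32.3
```

arm_command:
  deltas:
    - {"dx":0,"dy":0,"dz":0,"yaw":0,"jaw":0.742}
    - {"dx":0,"dy":0,"dz":0,"yaw":0,"jaw":0.742}

```text
clock: 7.0
eef_pos: [500.9, 24.0, 49.1]
tool_rot: [3.141, 0.0, 1.608]
force: [-0.0, -0.5, -1.3]
width: 63.6
gripper_force: 16.4
```

```bash
python3 - <<'E'
from h import *
snap('scene','sc6')
P,m,g,n,c=tilt('sc6',[(440,560),(-120,30),(5,80)])
E
```

```text
glass c [502.64423932 -31.53110566  30.2018292 ] n [-0.025 -0.165  0.986] tilt 9.626070506457165 res 2.583835670225278 long [-0.052  0.985  0.164] 399
```

Grip force can be tuned with the jaw value: at 0.742 it's 16 N and the panel pivots, with its free end now down on the board. I'll lift straight up and let it swing.

arm_command:
  deltas:
    - {"dx":0,"dy":0,"dz":0.015,"yaw":0,"jaw":0.742}
    - {"dx":0,"dy":0,"dz":0.03,"yaw":0,"jaw":0.742}
    - {"dx":0,"dy":0,"dz":0.045,"yaw":0,"jaw":0.742}
    - {"dx":0,"dy":0,"dz":0.055,"yaw":0,"jaw":0.742}
    - {"dx":0,"dy":0,"dz":0.055,"yaw":0,"jaw":0.742}

```text
clock: 7.55
eef_pos: [501.6, 24.3, 105.1]
tool_rot: [3.139, -0.0, 1.608]
force: [0.4, 1.5, -1.5]
width: 63.3
gripper_force: 13.7
```

```bash
python3 - <<'E'
from h import *
snap('scene','sc7')
P,m,g,n,c=tilt('sc7',[(440,560),(-120,50),(5,120)])
E
```

```text
glass c [503.34685444 -16.38666992  57.76446767] n [ 0.002 -0.659  0.752] tilt 41.1949646692352 res 2.598968952696767 long [ 0.034 -0.752 -0.658] 449
```

arm_command:
  deltas:
    - {"dx":0,"dy":0,"dz":0.012,"yaw":0,"jaw":0.742}
    - {"dx":0,"dy":-0.005,"dz":0.022,"yaw":0,"jaw":0.742}
    - {"dx":0,"dy":-0.01,"dz":0.03,"yaw":0,"jaw":0.742}
    - {"dx":0,"dy":-0.01,"dz":0.04,"yaw":0,"jaw":0.742}
    - {"dx":0,"dy":-0.01,"dz":0.05,"yaw":0,"jaw":0.742}
    - {"dx":0,"dy":-0.01,"dz":0.05,"yaw":0,"jaw":0.742}

```text
clock: 8.2
eef_pos: [501.8, 14.2, 155.6]
tool_rot: [3.139, -0.0, 1.608]
force: [-0.8, 0.1, -2.6]
width: 63.5
gripper_force: 11.4
```

```bash
python3 - <<'E'
from h import *
snap('scene','sc8')
P,m,g,n,c=tilt('sc8',[(440,560),(-120,50),(8,160)])
im=load('sc8')[0]
cv2.imwrite('pics/sc8c.png',cv2.resize(im[90:330,150:390][...,::-1],(600,600),interpolation=3))
E
```

```text
glass c [502.55441704   1.62584218  89.53874871] n [ 0.021 -0.961  0.277] tilt 73.91130384992591 res 2.0523928177140136 long [-0.016  0.277  0.961] 344
```

View pics/sc8c.png

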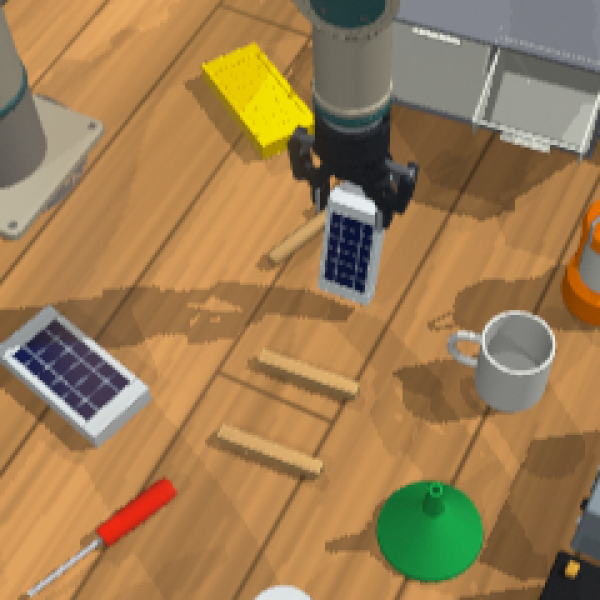

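The panel hangs at about 74°, its bottom at crop (345,295) on the robot's right of the fingers. I'll rest it on the bare board and bring the top over the bottom.

arm_command:
  deltas:
    - {"dx":0,"dy":0,"dz":-0.01,"yaw":0,"jaw":0.742}
    - {"dx":0,"dy":0,"dz":-0.018,"yaw":0,"jaw":0.742}
    - {"dx":0,"dy":0,"dz":-0.022,"yaw":0,"jaw":0.742}
    - {"dx":0,"dy":-0.006,"dz":-0.022,"yaw":0,"jaw":0.742}
    - {"dx":0,"dy":-0.012,"dz":-0.022,"yaw":0,"jaw":0.742}
    - {"dx":0,"dy":-0.018,"dz":-0.022,"yaw":0,"jaw":0.742}
    - {"dx":0,"dy":-0.024,"dz":-0.021,"yaw":0,"jaw":0.742}
    - {"dx":0,"dy":-0.024,"dz":-0.021,"yaw":0,"jaw":0.742}

```text
clock: 9.05
eef_pos: [500.9, -10.6, 132.6]
tool_rot: [-3.142, 0.0, 1.607]
force: [-0.1, -0.3, 2.3]
width: 63.5
gripper_force: 13.1
```

```bash
python3 - <<'E'
from h import *
snap('scene','sc9')
P,m,g,n,c=tilt('sc9',[(440,560),(-120,50),(8,160)])
E
```

```text
glass c [500.52601966 -13.09006091  68.82762415] n [ 0.028 -0.992  0.126] tilt 82.77126819630028 res 1.7355153828408942 long [-0.01   0.126  0.992] 277
```

arm_command:
  deltas:
    - {"dx":0,"dy":-0.005,"dz":0,"yaw":0,"jaw":0.742}
    - {"dx":0,"dy":-0.01,"dz":0,"yaw":0,"jaw":0.742}
    - {"dx":0,"dy":-0.015,"dz":0,"yaw":0,"jaw":0.742}
    - {"dx":0,"dy":-0.016,"dz":0,"yaw":0,"jaw":0.742}
    - {"dx":0,"dy":-0.016,"dz":-0.001,"yaw":0,"jaw":0.742}

```text
clock: 9.6
eef_pos: [500.4, -26.5, 132.3]
tool_rot: [-3.141, 0.001, 1.608]
force: [-2.6, -0.8, 12.6]
width: 63.3
gripper_force: 13.7
```

```bash
python3 - <<'E'
from h import *
snap('scene','sc10')
P,m,g,n,c=tilt('sc10',[(440,560),(-120,50),(8,160)])
E
```

```text
glass c [501.01758825 -27.20214399  68.00536452] n [ 0.03  -0.995  0.1  ] tilt 84.25734732955956 res 1.5917517166440502 long [-0.022 -0.101 -0.995] 253
```

arm_command:
  deltas:
    - {"dx":0,"dy":-0.003,"dz":0.001,"yaw":0,"jaw":0.742}
    - {"dx":0,"dy":-0.003,"dz":0.002,"yaw":0,"jaw":0.742}
    - {"dx":0,"dy":-0.003,"dz":0.002,"yaw":0,"jaw":0.745}
    - {"dx":0,"dy":-0.003,"dz":0.002,"yaw":0,"jaw":0.75}
    - {"dx":0,"dy":-0.003,"dz":0.002,"yaw":0,"jaw":0.76}
    - {"dx":0,"dy":-0.003,"dz":0.002,"yaw":0,"jaw":0.78}
    - {"dx":0,"dy":-0.003,"dz":0.002,"yaw":0,"jaw":0.9}
    - {"dx":0,"dy":-0.003,"dz":0.002,"yaw":0,"jaw":1}
    - {"dx":0,"dy":-0.003,"dz":0.002,"yaw":0,"jaw":1}
    - {"dx":0,"dy":-0.003,"dz":0.002,"yaw":0,"jaw":1}

```text
clock: 10.65
eef_pos: [500.8, -28.9, 134.0]
tool_rot: [3.141, -0.0, 1.608]
force: [-0.1, 0.3, -0.3]
width: 85.6
gripper_force: 0.0
```

```bash
python3 - <<'E'
from h import *
snap('scene','sc11')
P,m,g,n,c=tilt('sc11',[(440,560),(-120,50),(8,160)])
E
```

```text
glass c [504.62061091 -48.33161295  65.97029927] n [-0.026  0.993  0.115] tilt 83.37627181880383 res 1.146359882966968 long [-0.019 -0.116  0.993] 127
```

```bash
python3 - <<'E'
from h import *
snap('scene','sc12')
P,m,g,n,c=tilt('sc12',[(440,560),(-160,50),(8,160)])
im=load('sc12')[0]
cv2.imwrite('pics/sc12c.png',cv2.resize(im[130:290,200:360][...,::-1],(600,600),interpolation=3))
E
```

```text
glass c [504.40584126 -46.62178594  68.17538504] n [-0.028  0.996  0.087] tilt 85.02654727849546 res 1.2161556894622751 long [-0.001 -0.087  0.996] 149
```

View pics/sc12c.png

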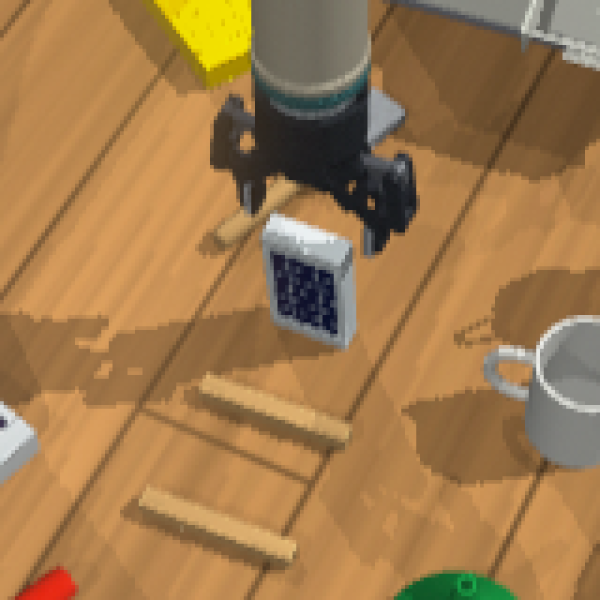

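The panel stands at crop (310,285), free of the open fingers and leaning slightly or rocking. I'll give it time to settle and re-measure.

arm_command:
  deltas:
    - {"dx":0,"dy":0,"dz":0,"yaw":0,"jaw":1}
    - {"dx":0,"dy":0,"dz":0,"yaw":0,"jaw":1}
    - {"dx":0,"dy":0,"dz":0,"yaw":0,"jaw":1}
    - {"dx":0,"dy":0,"dz":0,"yaw":0,"jaw":1}
    - {"dx":0,"dy":0,"dz":0,"yaw":0,"jaw":1}

```text
clock: 11.25
eef_pos: [500.8, -28.9, 134.0]
tool_rot: [3.142, -0.0, 1.608]
force: [-0.1, 0.4, 0.3]
width: 85.2
gripper_force: 0.0
```

```bash
python3 - <<'E'
from h import *
snap('scene','sc13')
P,m,g,n,c=tilt('sc13',[(440,560),(-160,50),(8,160)])
snap('wrist','w2')
P=load('w2')[2]
m=(P[...,2]>122)&(P[...,2]<136)&(abs(P[...,0]-503)<45)&(abs(P[...,1]+40)<45)
print(m.sum()); 
if m.sum()>20: print(cv2.minAreaRect(P[m][:,:2].astype(np.float32)),P[m][:,2].mean())
P=load('sc13')[2]
for z0 in (20,50,80,110,123):
    w=(abs(P[...,2]-z0)<8)&(abs(P[...,0]-503)<30)&(P[...,1]<-20)&(P[...,1]>-80); print(z0,np.median(P[w][:,1]),w.sum())
w=(abs(P[...,2]-130)<5)&(abs(P[...,0]-503)<40)&(P[...,1]<0)&(P[...,1]>-80)
print('top',w.sum(), np.percentile(P[w],[3,50,97],axis=0))
E
```

```text
glass c [504.09718903 -47.77330629  65.93421893] n [-0.027  0.995  0.1  ] tilt 84.28045188030927 res 1.0784338592076284 long [-0.022  0.099 -0.995] 140
8291
((503.478515625, -36.23298645019531), (90.273681640625, 37.080772399902344), 2.3349499702453613) 129.67966969264208
20 -43.74484895125818 58
50 -46.05202905022969 60
80 -49.50642632562091 52
110 -52.57861496881634 56
123 -48.941235892735904 179
top 173 [[471.61299815 -56.86043904 125.38620111]
 [500.83420615 -45.84829573 128.69589532]
 [532.06390796 -34.38575592 132.56604906]]
```

```bash
python3 - <<'E'
from h import *
im,d,P=load('w2')
w=(P[...,2]>115)&(P[...,2]<140)&(abs(P[...,0]-503)<26)&(P[...,1]<0)&(P[...,1]>-70)
q=P[w]; A=np.c_[q[:,:2]-q[:,:2].mean(0),np.ones(len(q))]
s=np.linalg.lstsq(A,q[:,2],rcond=None)[0]; print(len(q),s,np.degrees(np.arctan(s[:2])))
print(np.percentile(q,[1,50,99],axis=0))
E
```

```text
7139 [ 7.34363143e-03 -2.48136328e-01  1.28287336e+02] [  0.42075152 -13.93570016]
[[477.55912445 -53.93800338 116.77913304]
 [502.97214943 -37.77305423 129.89350695]
 [528.49026277 -30.63080257 131.99259435]]
```

```bash
python3 - <<'E'
from h import *
im,d,P=load('w2')
w=(P[...,2]>0)&(abs(P[...,0]-503)<20)&(d>0)
for y in range(-62,-18,2):
    k=w&(abs(P[...,1]-y)<1)&(P[...,2]>20); 
    if k.sum()>5: print(y,k.sum(),np.percentile(P[k][:,2],[10,50,90]).round(1))
E
```

```text
-54 148 [128.4 128.9 129.5]
-52 317 [128.9 129.5 130.2]
-50 331 [129.  129.6 130.3]
-48 327 [129.2 129.8 130.5]
-46 349 [129.3 130.  130.6]
-44 346 [129.6 130.2 130.9]
-42 514 [ 87.5 130.1 130.9]
-40 636 [ 70.8 130.  131.2]
-38 865 [ 43.4 102.5 131.1]
-36 1211 [ 27.1  43.9 131.2]
-34 801 [ 24.8 130.  131.6]
-32 2218 [ 97.3 122.1 129.8]
-30 971 [ 75.4  86.  117.6]
-28 94 [71.4 73.8 78.2]
-20 1316 [188.4 190.9 200.6]
```

View pics/w2.png

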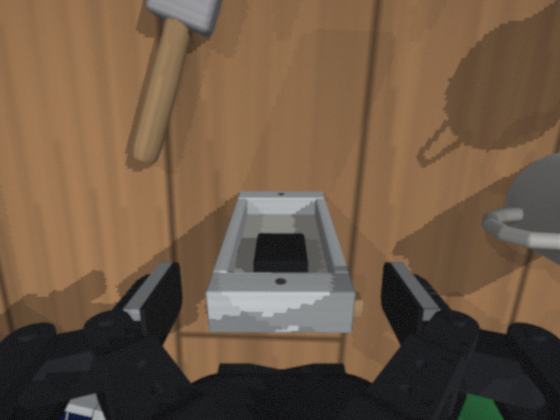

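```bash
python3 - <<'E'
from h import *
for f in('w2','sc13','top0'):
    im,d,P=load(f)
    w=(abs(P[...,2])<12)&(abs(P[...,0]-500)<150)&(abs(P[...,1]-0)<150)&(d>0)
    q=P[w];A=np.c_[q[:,:2]-[503,-40],np.ones(len(q))];s=np.linalg.lstsq(A,q[:,2],rcond=None)[0];print(f,len(q),np.degrees(s[:2]),s[2])
get_image('scene')
snap('top','top1');im,d,P=load('top1')
w=(abs(P[...,0]-503)<25)&(P[...,1]>-70)&(P[...,1]<-20)&(P[...,2]>100)&(P[...,2]<140);print('top',w.sum(), P[w].mean(0) if w.any() else '')
snap('scene','sc14');tilt('sc14',[(440,560),(-160,50),(8,160)])
E
```

```text
w2 99321 [ 0.02973713 -0.00804601] -0.01761636895087033
sc13 6542 [-0.06518591 -0.13112174] -1.3507693863449175
top0 10980 [-0.00627691  0.0322553 ] 0.54832891295915
top 0 
glass c [504.02243447 -38.75008608  67.09756424] n [ 0.032 -0.999  0.029] tilt 88.36543908645571 res 1.3757330266104533 long [0.016 0.029 0.999] 211
```

It's still rocking on its base, so I'll wait for it to come to rest.

arm_command:
  deltas:
    - {"dx":0,"dy":0,"dz":0,"yaw":0,"jaw":1}
    - {"dx":0,"dy":0,"dz":0,"yaw":0,"jaw":1}
    - {"dx":0,"dy":0,"dz":0,"yaw":0,"jaw":1}
    - {"dx":0,"dy":0,"dz":0,"yaw":0,"jaw":1}
    - {"dx":0,"dy":0,"dz":0,"yaw":0,"jaw":1}
    - {"dx":0,"dy":0,"dz":0,"yaw":0,"jaw":1}
    - {"dx":0,"dy":0,"dz":0,"yaw":0,"jaw":1}
    - {"dx":0,"dy":0,"dz":0,"yaw":0,"jaw":1}
    - {"dx":0,"dy":0,"dz":0,"yaw":0,"jaw":1}
    - {"dx":0,"dy":0,"dz":0,"yaw":0,"jaw":1}
    - {"dx":0,"dy":0,"dz":0,"yaw":0,"jaw":1}
    - {"dx":0,"dy":0,"dz":0,"yaw":0,"jaw":1}
    - {"dx":0,"dy":0,"dz":0,"yaw":0,"jaw":1}
    - {"dx":0,"dy":0,"dz":0,"yaw":0,"jaw":1}
    - {"dx":0,"dy":0,"dz":0,"yaw":0,"jaw":1}

```text
clock: 13.0
eef_pos: [500.8, -28.9, 134.0]
tool_rot: [3.142, -0.0, 1.608]
force: [-0.1, -0.1, -0.2]
width: 85.5
gripper_force: 0.0
```

```bash
python3 - <<'E'
from h import *
for k in range(5):
    snap('scene','t');tilt('t',[(440,560),(-160,50),(8,160)])
snap('wrist','w3');im,d,P=load('w3')
w=(P[...,2]>126)&(P[...,2]<134)&(abs(P[...,0]-503)<36)&(P[...,1]<-10)&(P[...,1]>-70)
print(cv2.minAreaRect(P[w][:,:2].astype(np.float32)))
for y in range(-62,-8,4):
    k=(abs(P[...,0]-503)<20)&(abs(P[...,1]-y)<1)&(P[...,2]>120)&(P[...,2]<140)
    if k.sum()>5: print(y,k.sum(),np.median(P[k][:,2]).round(1))
E
```

```text
glass c [503.53358533 -37.01156171  68.38336169] n [ 0.029 -0.998  0.051] tilt 87.09589027189986 res 1.4187721425799453 long [0.011 0.051 0.999] 220
glass c [502.48969254 -36.43878682  66.84554125] n [ 0.027 -0.997  0.068] tilt 86.12109833873859 res 1.600933368287594 long [-0.052 -0.069 -0.996] 225
glass c [503.33082201 -37.48716241  68.47299616] n [ 0.032 -0.998  0.047] tilt 87.28002522361881 res 1.3828733032052987 long [0.01  0.048 0.999] 224
glass c [503.37416924 -40.36514379  67.7794211 ] n [-0.036  0.999  0.   ] tilt 89.99938668429698 res 1.3661791081000194 long [0.006 0.    1.   ] 190
glass c [504.61628476 -43.81546423  65.99373297] n [-0.034  0.998  0.05 ] tilt 87.13158206752956 res 1.251830375156516 long [-0.008 -0.05   0.999] 177
((501.1959228515625, -38.47779846191406), (64.31355285644531, 23.353097915649414), 2.0604846477508545)
-50 49 129.2
-46 344 129.8
-42 365 130.1
-38 373 130.3
-34 399 130.6
-30 395 130.8
-26 202 122.9
```

arm_command:
  deltas:
    - {"dx":0,"dy":0,"dz":0,"yaw":0,"jaw":1}
    - {"dx":0,"dy":0,"dz":0,"yaw":0,"jaw":1}
    - {"dx":0,"dy":0,"dz":0,"yaw":0,"jaw":1}
    - {"dx":0,"dy":0,"dz":0,"yaw":0,"jaw":1}
    - {"dx":0,"dy":0,"dz":0,"yaw":0,"jaw":1}
    - {"dx":0,"dy":0,"dz":0,"yaw":0,"jaw":1}
    - {"dx":0,"dy":0,"dz":0,"yaw":0,"jaw":1}
    - {"dx":0,"dy":0,"dz":0,"yaw":0,"jaw":1}
    - {"dx":0,"dy":0,"dz":0,"yaw":0,"jaw":1}
    - {"dx":0,"dy":0,"dz":0,"yaw":0,"jaw":1}
    - {"dx":0,"dy":0,"dz":0,"yaw":0,"jaw":1}
    - {"dx":0,"dy":0,"dz":0,"yaw":0,"jaw":1}
    - {"dx":0,"dy":0,"dz":0,"yaw":0,"jaw":1}
    - {"dx":0,"dy":0,"dz":0,"yaw":0,"jaw":1}
    - {"dx":0,"dy":0,"dz":0,"yaw":0,"jaw":1}
    - {"dx":0,"dy":0,"dz":0,"yaw":0,"jaw":1}
    - {"dx":0,"dy":0,"dz":0,"yaw":0,"jaw":1}
    - {"dx":0,"dy":0,"dz":0,"yaw":0,"jaw":1}
    - {"dx":0,"dy":0,"dz":0,"yaw":0,"jaw":1}
    - {"dx":0,"dy":0,"dz":0,"yaw":0,"jaw":1}

```text
clock: 15.3
eef_pos: [500.8, -28.9, 134.0]
tool_rot: [-3.142, -0.0, 1.608]
force: [0.9, 0.1, -0.3]
width: 85.5
gripper_force: 0.0
```

arm_command:
  deltas:
    - {"dx":0,"dy":0,"dz":0,"yaw":0,"jaw":1}
    - {"dx":0,"dy":0,"dz":0,"yaw":0,"jaw":1}
    - {"dx":0,"dy":0,"dz":0,"yaw":0,"jaw":1}
    - {"dx":0,"dy":0,"dz":0,"yaw":0,"jaw":1}
    - {"dx":0,"dy":0,"dz":0,"yaw":0,"jaw":1}
    - {"dx":0,"dy":0,"dz":0,"yaw":0,"jaw":1}
    - {"dx":0,"dy":0,"dz":0,"yaw":0,"jaw":1}
    - {"dx":0,"dy":0,"dz":0,"yaw":0,"jaw":1}
    - {"dx":0,"dy":0,"dz":0,"yaw":0,"jaw":1}
    - {"dx":0,"dy":0,"dz":0,"yaw":0,"jaw":1}
    - {"dx":0,"dy":0,"dz":0,"yaw":0,"jaw":1}
    - {"dx":0,"dy":0,"dz":0,"yaw":0,"jaw":1}
    - {"dx":0,"dy":0,"dz":0,"yaw":0,"jaw":1}
    - {"dx":0,"dy":0,"dz":0,"yaw":0,"jaw":1}
    - {"dx":0,"dy":0,"dz":0,"yaw":0,"jaw":1}
    - {"dx":0,"dy":0,"dz":0,"yaw":0,"jaw":1}
    - {"dx":0,"dy":0,"dz":0,"yaw":0,"jaw":1}
    - {"dx":0,"dy":0,"dz":0,"yaw":0,"jaw":1}
    - {"dx":0,"dy":0,"dz":0,"yaw":0,"jaw":1}
    - {"dx":0,"dy":0,"dz":0,"yaw":0,"jaw":1}

```text
clock: 17.3
eef_pos: [500.8, -28.9, 134.0]
tool_rot: [3.142, -0.0, 1.608]
force: [0.5, -0.3, -0.6]
width: 85.6
gripper_force: 0.0
```

```bash
python3 - <<'E'
from h import *
for k in range(5):
    snap('scene','t');tilt('t',[(440,560),(-160,50),(8,160)])
snap('wrist','w3');im,d,P=load('w3')
w=(P[...,2]>126)&(P[...,2]<134)&(abs(P[...,0]-503)<36)&(P[...,1]<-10)&(P[...,1]>-70)
print(cv2.minAreaRect(P[w][:,:2].astype(np.float32)))
for y in range(-62,-8,4):
    k=(abs(P[...,0]-503)<20)&(abs(P[...,1]-y)<1)&(P[...,2]>120)&(P[...,2]<140)
    if k.sum()>5: print(y,k.sum(),np.median(P[k][:,2]).round(1))
E
```

```text
glass c [502.36551602 -40.30554812  67.36468396] n [ 0.025 -1.     0.012] tilt 89.30687904096263 res 1.390319628541916 long [-0.006  0.012  1.   ] 198
glass c [503.69578001 -41.80575381  66.18913276] n [-0.018  1.     0.021] tilt 88.77499151245205 res 1.2779056084669462 long [-0.017  0.021 -1.   ] 191
glass c [503.38572611 -41.56469115  66.55834045] n [-0.03   0.999  0.018] tilt 88.9768894008263 res 1.273682712231662 long [ 0.005 -0.018  1.   ] 194
glass c [503.01901331 -39.85967067  66.79915674] n [ 0.031 -0.999  0.011] tilt 89.35953485392099 res 1.3881134982550842 long [-0.022 -0.012 -1.   ] 188
glass c [503.46162809 -40.78769481  66.83408933] n [ 0.024 -1.     0.005] tilt 89.70642583862183 res 1.2982356700886981 long [-0.006  0.005  1.   ] 193
((500.9815979003906, -32.339569091796875), (64.31503295898438, 23.147968292236328), 1.8213409185409546)
-42 328 129.7
-38 387 129.9
-34 401 130.0
-30 377 130.1
-26 407 130.2
-22 1170 126.7
```

Nearly at rest (about 1°). I'll wait a little longer, then take it firmly by the top end.

arm_command:
  deltas:
    - {"dx":0,"dy":0,"dz":0,"yaw":0,"jaw":1}
    - {"dx":0,"dy":0,"dz":0,"yaw":0,"jaw":1}
    - {"dx":0,"dy":0,"dz":0,"yaw":0,"jaw":1}
    - {"dx":0,"dy":0,"dz":0,"yaw":0,"jaw":1}
    - {"dx":0,"dy":0,"dz":0,"yaw":0,"jaw":1}
    - {"dx":0,"dy":0,"dz":0,"yaw":0,"jaw":1}
    - {"dx":0,"dy":0,"dz":0,"yaw":0,"jaw":1}
    - {"dx":0,"dy":0,"dz":0,"yaw":0,"jaw":1}
    - {"dx":0,"dy":0,"dz":0,"yaw":0,"jaw":1}
    - {"dx":0,"dy":0,"dz":0,"yaw":0,"jaw":1}
    - {"dx":0,"dy":0,"dz":0,"yaw":0,"jaw":1}
    - {"dx":0,"dy":0,"dz":0,"yaw":0,"jaw":1}
    - {"dx":0,"dy":0,"dz":0,"yaw":0,"jaw":1}
    - {"dx":0,"dy":0,"dz":0,"yaw":0,"jaw":1}
    - {"dx":0,"dy":0,"dz":0,"yaw":0,"jaw":1}
    - {"dx":0,"dy":0,"dz":0,"yaw":0,"jaw":1}
    - {"dx":0,"dy":0,"dz":0,"yaw":0,"jaw":1}
    - {"dx":0,"dy":-0.002,"dz":-0.006,"yaw":0,"jaw":1}
    - {"dx":0,"dy":-0.003,"dz":-0.012,"yaw":0,"jaw":1}
    - {"dx":0,"dy":-0.003,"dz":-0.016,"yaw":0,"jaw":1}

```text
clock: 19.6
eef_pos: [500.4, -32.3, 117.2]
tool_rot: [-3.141, 0.0, 1.608]
force: [0.1, -0.1, -0.4]
width: 85.4
gripper_force: 0.0
```

```bash
python3 - <<'E'
from h import *
for k in range(3):
    snap('scene','t');tilt('t',[(440,560),(-160,50),(8,160)])
E
```

```text
glass c [503.04855885 -40.69637953  66.01688174] n [ 0.027 -1.     0.005] tilt 89.72616322168983 res 1.4422438076999868 long [-0.023 -0.005 -1.   ] 196
glass c [503.27940463 -41.08260372  65.06319081] n [-0.038  0.999  0.008] tilt 89.54300379989454 res 1.3421279471133083 long [-0.06   0.006 -0.998] 194
glass c [502.69392208 -40.97686502  65.81628407] n [-0.031  1.     0.002] tilt 89.8912010240783 res 1.266034738877701 long [-0.019  0.001 -1.   ] 196
```

arm_command:
  deltas:
    - {"dx":0,"dy":0,"dz":0,"yaw":0,"jaw":0.85}
    - {"dx":0,"dy":0,"dz":0,"yaw":0,"jaw":0.8}
    - {"dx":0,"dy":0,"dz":0,"yaw":0,"jaw":0.77}
    - {"dx":0,"dy":0,"dz":0,"yaw":0,"jaw":0.75}
    - {"dx":0,"dy":0,"dz":0,"yaw":0,"jaw":0.73}
    - {"dx":0,"dy":0,"dz":0,"yaw":0,"jaw":0.7}
    - {"dx":0,"dy":0,"dz":0,"yaw":0,"jaw":0.6}
    - {"dx":0,"dy":0,"dz":0,"yaw":0,"jaw":0.6}
    - {"dx":0,"dy":0,"dz":0,"yaw":0,"jaw":0.6}

```text
clock: 20.65
eef_pos: [500.6, -31.9, 118.5]
tool_rot: [-3.141, 0.0, 1.608]
force: [-0.9, -0.8, 5.0]
width: 63.1
gripper_force: 64.3
```

```bash
python3 - <<'E'
from h import *
for k in range(2):
    snap('scene','t');tilt('t',[(440,560),(-160,50),(8,160)])
E
```

```text
glass c [503.09671593 -40.93499634  65.59105871] n [-0.027  1.     0.006] tilt 89.66785895814212 res 1.2013971615491488 long [-0.03   0.005 -1.   ] 189
glass c [503.03849012 -40.98276782  65.82422558] n [-0.036  0.999  0.003] tilt 89.84922414303178 res 1.2594932318350502 long [-0.021  0.002 -1.   ] 190
```

The panel is held and upright. I'll lift it and carry it gently to above the bin.

arm_command:
  deltas:
    - {"dx":0,"dy":0,"dz":0.01,"yaw":0,"jaw":0.6}
    - {"dx":0,"dy":0,"dz":0.03,"yaw":0,"jaw":0.6}
    - {"dx":0,"dy":0,"dz":0.055,"yaw":0,"jaw":0.6}
    - {"dx":0,"dy":0,"dz":0.08,"yaw":0,"jaw":0.6}
    - {"dx":0,"dy":0,"dz":0.105,"yaw":0,"jaw":0.6}
    - {"dx":0,"dy":0,"dz":0.13,"yaw":0,"jaw":0.6}
    - {"dx":0,"dy":0,"dz":0.155,"yaw":0,"jaw":0.6}
    - {"dx":0,"dy":0,"dz":0.172,"yaw":0,"jaw":0.6}
    - {"dx":0,"dy":0,"dz":0.18,"yaw":0,"jaw":0.6}
    - {"dx":0,"dy":0,"dz":0.18,"yaw":0,"jaw":0.6}

```text
clock: 21.75
eef_pos: [501.0, -31.9, 298.8]
tool_rot: [3.14, 0.0, 1.608]
force: [0.2, -0.2, -3.0]
width: 62.7
gripper_force: 67.5
```

arm_command:
  deltas:
    - {"dx":0.003,"dy":0.008,"dz":0,"yaw":0,"jaw":0.6}
    - {"dx":0.009,"dy":0.024,"dz":0,"yaw":0,"jaw":0.6}
    - {"dx":0.017,"dy":0.045,"dz":0,"yaw":0.5,"jaw":0.6}
    - {"dx":0.025,"dy":0.067,"dz":0,"yaw":1,"jaw":0.6}
    - {"dx":0.033,"dy":0.089,"dz":0,"yaw":1.5,"jaw":0.6}
    - {"dx":0.041,"dy":0.111,"dz":0,"yaw":2,"jaw":0.6}
    - {"dx":0.049,"dy":0.133,"dz":0,"yaw":2.5,"jaw":0.6}
    - {"dx":0.058,"dy":0.155,"dz":0,"yaw":3,"jaw":0.6}
    - {"dx":0.066,"dy":0.177,"dz":0,"yaw":3,"jaw":0.6}
    - {"dx":0.074,"dy":0.198,"dz":0,"yaw":3,"jaw":0.6}
    - {"dx":0.079,"dy":0.21,"dz":0,"yaw":3,"jaw":0.6}
    - {"dx":0.081,"dy":0.216,"dz":0,"yaw":3,"jaw":0.6}
    - {"dx":0.081,"dy":0.216,"dz":0,"yaw":3,"jaw":0.6}
    - {"dx":0.081,"dy":0.216,"dz":0,"yaw":3,"jaw":0.6}

```text
clock: 23.15
eef_pos: [581.5, 182.8, 297.6]
tool_rot: [-3.14, 0.001, 1.66]
force: [-0.5, 0.0, -2.6]
width: 63.2
gripper_force: 67.4
```

```bash
python3 - <<'E'
from h import *
snap('wrist','w4');snap('scene','sc15')
tilt('sc15',[(480,680),(80,280),(150,320)])
E
```

```text
glass c [582.38916772 173.44365964 245.43955228] n [-0.076  0.997  0.007] tilt 89.60564061778678 res 1.8541415662376333 long [ 0.021 -0.005  1.   ] 368
```

View pics/w4.png

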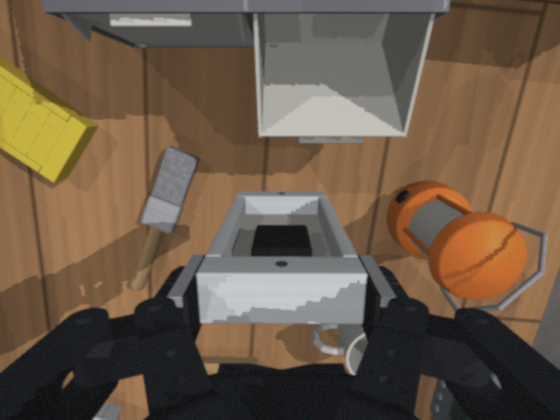

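The wrist view shows the open bin's lip from (260,134) to (406,134), and the cabinet's front edge along row ≈10. The panel is held upright below. I'll measure the mouth precisely from this view.

```bash
python3 - <<'E'
from h import *
im,d,P=load('w4'); z=P[...,2]
def line(q,n):
    f=cv2.fitLine(q[:,:2].astype(np.float32),cv2.DIST_HUBER,0,.01,.01).ravel(); f[:2]*=np.sign(f[0]); print(n,np.degrees(np.arctan2(f[1],f[0])),f[2:],np.median(q[:,2]),len(q))
    return f
lip=[]
for u in range(266,402,2):
    vs=[v for v in range(118,146) if 95<z[v,u]<130]
    if vs:
        v=max(vs,key=lambda v:z[v,u]); lip.append(P[v,u])
lip=np.array(lip); fl=line(lip,'lip')
print('lip z pct',np.percentile(lip[:,2],[10,50,90]))
roof=[]
for u in range(60,440,2):
    vs=[v for v in range(0,40) if z[v,u]>142]
    if vs: roof.append(P[max(vs),u])
fr=line(np.array(roof),'roof front')
L=[];R=[]
for v in range(30,126,3):
    for (a,b,o) in((248,270,L),(400,440,R)):
        us=[u for u in range(a,b) if 95<z[v,u]<160]
        if us: o.append(P[v,max(us,key=lambda u:z[v,u])])
for o,nm in((L,'L'),(R,'R')):
    o=np.array(o);print(nm,len(o),o[0].round(),o[-1].round())
for u in (300,350): print([tuple(P[v,u].round().astype(int)) for v in list(range(0,22,3))+list(range(122,146,3))])
# lip endpoints
print(P[133,261],P[133,405])
E
```

```text
lip 5.2222 [619.64716 233.39131] 110.41533980755969 68
lip z pct [109.81115804 110.41533981 111.12872891]
roof front 5.3645806 [560.17065 317.49597] 146.24005751676523 190
L 32 [552. 308. 139.] [556. 238. 114.]
R 32 [681. 319. 140.] [689. 250. 114.]
[(np.int64(582), np.int64(327), np.int64(150)), (np.int64(582), np.int64(326), np.int64(149)), (np.int64(583), np.int64(323), np.int64(151)), (np.int64(583), np.int64(322), np.int64(150)), (np.int64(583), np.int64(320), np.int64(148)), (np.int64(587), np.int64(346), np.int64(32)), (np.int64(587), np.int64(344), np.int64(31)), (np.int64(587), np.int64(341), np.int64(28)), (np.int64(594), np.int64(242), np.int64(100)), (np.int64(594), np.int64(239), np.int64(102)), (np.int64(594), np.int64(237), np.int64(105)), (np.int64(594), np.int64(234), np.int64(108)), (np.int64(594), np.int64(232), np.int64(111)), (np.int64(595), np.int64(229), np.int64(105)), (np.int64(596), np.int64(226), np.int64(102)), (np.int64(602), np.int64(214), np.int64(1))]
[(np.int64(617), np.int64(330), np.int64(151)), (np.int64(618), np.int64(329), np.int64(150)), (np.int64(618), np.int64(327), np.int64(150)), (np.int64(618), np.int64(325), np.int64(150)), (np.int64(619), np.int64(323), np.int64(150)), (np.int64(638), np.int64(350), np.int64(33)), (np.int64(638), np.int64(348), np.int64(33)), (np.int64(639), np.int64(346), np.int64(28)), (np.int64(640), np.int64(246), np.int64(99)), (np.int64(640), np.int64(244), np.int64(102)), (np.int64(640), np.int64(241), np.int64(104)), (np.int64(640), np.int64(238), np.int64(107)), (np.int64(639), np.int64(236), np.int64(111)), (np.int64(641), np.int64(233), np.int64(106)), (np.int64(641), np.int64(230), np.int64(104)), (np.int64(664), np.int64(219), np.int64(-2))]
[559.27663068 229.64594373 109.75525769] [689.10518909 241.19607461 108.85529821]
```

arm_command:
  deltas:
    - {"dx":0.003,"dy":0.007,"dz":0,"yaw":0,"jaw":0.6}
    - {"dx":0.008,"dy":0.02,"dz":0,"yaw":0,"jaw":0.6}
    - {"dx":0.014,"dy":0.035,"dz":0,"yaw":0.2,"jaw":0.6}
    - {"dx":0.02,"dy":0.05,"dz":0,"yaw":0.2,"jaw":0.6}
    - {"dx":0.026,"dy":0.065,"dz":0,"yaw":0.2,"jaw":0.6}
    - {"dx":0.032,"dy":0.08,"dz":0,"yaw":0.2,"jaw":0.6}
    - {"dx":0.037,"dy":0.091,"dz":0,"yaw":0.2,"jaw":0.6}
    - {"dx":0.0385,"dy":0.095,"dz":-0.003,"yaw":0.2,"jaw":0.6}
    - {"dx":0.0385,"dy":0.095,"dz":-0.009,"yaw":0.2,"jaw":0.6}
    - {"dx":0.0385,"dy":0.095,"dz":-0.015,"yaw":0.2,"jaw":0.6}
    - {"dx":0.0385,"dy":0.095,"dz":-0.018,"yaw":0.2,"jaw":0.6}
    - {"dx":0.0385,"dy":0.095,"dz":-0.018,"yaw":0.2,"jaw":0.6}
    - {"dx":0.0385,"dy":0.095,"dz":-0.018,"yaw":0.2,"jaw":0.6}
    - {"dx":0.0385,"dy":0.095,"dz":-0.018,"yaw":0.2,"jaw":0.6}
    - {"dx":0.0385,"dy":0.095,"dz":-0.018,"yaw":0.2,"jaw":0.6}

```text
clock: 24.75
eef_pos: [620.4, 279.1, 280.4]
tool_rot: [3.141, -0.0, 1.664]
force: [-0.2, 0.4, -3.7]
width: 62.9
gripper_force: 67.4
```

```bash
python3 - <<'E'
from h import *
snap('scene','sc16')
P,m,g,n,c=tilt('sc16',[(540,700),(200,330),(155,330)])
im,d,P=load('sc16')
w=(abs(P[...,0]-620)<28)&(abs(P[...,1]-269)<12)&(P[...,2]>120); print('face z,y',np.percentile(P[w][:,2],[1,2,5]),np.median(P[w][:,1]))
for z0 in range(150,180,4):
    k=w&(abs(P[...,2]-z0)<2); print(z0,k.sum())
s=read_state();print(s['eef_pos'],np.degrees(s['tool_rot']),abs(s['qd']).max())
cv2.imwrite('pics/sc16c.png',cv2.resize(im[20:220,240:440][...,::-1],(600,600),interpolation=3))
E
```

```text
glass c [621.14336835 270.1761654  228.18088723] n [-0.085  0.996  0.005] tilt 89.73439559776575 res 2.057559715092711 long [ 0.016 -0.003  1.   ] 369
face z,y [163.26686776 165.13081158 171.73811311] 268.9277966336578
150 0
154 0
158 3
162 11
166 23
170 19
174 23
178 28
[620.40942813 279.10620806 280.34966621] [ 1.79968396e+02 -1.36981240e-02  9.53450171e+01] 0.0016016568729412819
```

View pics/sc16c.png

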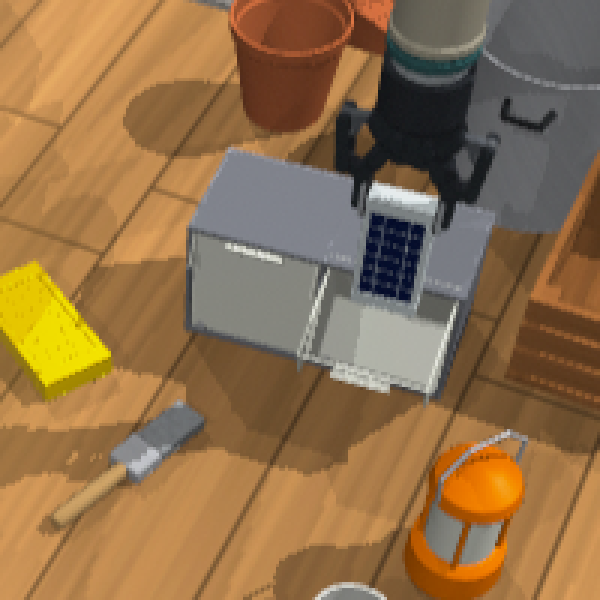

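The panel hangs upright at crop (392,245), over the middle of the open bin's mouth. Its bottom is about 161 mm up, roughly 50 mm above the lip. It's square, still and clear of the bin, so I'm handing in.

```bash
python3 -c "
from cell import finish_job
print(finish_job())"
```

```text
the job is handed in; nothing more can be done
None
```

I stood the small blue panel on its end on the bare board and let go. I then took it by its top end and handed the job in at about 25 s with the arm holding it upright over the middle of the open bin's mouth, square to it and about 5 cm above the lip.

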